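Set the blade gap of a circuit-board separator with a gauge blade

ROBOT

A 6-joint arm with a two-finger parallel gripper is mounted at the origin on the work surface. World frame = base frame: x ahead of the robot, y to its left, z up, the work surface at z = 0. Lengths are in m, angles in rad, forces in N, time in s.
With the tool pointing down it reaches from about 0.25 to 0.8 m from the base axis. Payload 8.5 kg.
Tool frame: the origin (TCP) lies on the mounting face of the last link; the fingertips stand 173 mm ahead of it and the grasp point (between the pads) lies env.pinch_z ahead of it (env.pinch_z is the distance from the TCP to the grasp point, in m); x points along the fingers, y is the direction in which the jaws open and shut, and the axes are right-handed (so a half turn about x gives the same grasp; the last joint's range is limited). The gripper opens to 85 mm and grips with 20 to 120 N. Pads are 22 mm wide; open, the fingers measure 114 mm over their backs; the gripper's body (76 mm by 85 mm) begins 54 mm behind the grasp point. The pads swing forward as they close: fully open they stand 13 mm farther back than shut.
Start: joints at [1.167, 0.238, -0.013, 1.319, 0, 1.571], TCP at [0.206, 0.483, 0.405] pointing down, gripper open.
Joint ranges: [-2.66, 2.66], [-1.03, 1.9], [-1.14, 1.46], [-1.82, 2.27], [-1.45, 1.34], [-3.14, 3.14]. Speed limits (rad/s): [2.22, 2.22, 2.79, 3.14, 3.14, 3.14].

INTERFACE

Orientations are given as [roll, pitch, yaw] about the fixed x, y, z axes, in that order (R = Rz(yaw) Ry(pitch) Rx(roll)).
In Python, from plant import sensors, cams, close_job, env gives the robot as it stands.
- The arm moves only by the tool jog_arm, never from a script. Its argument "targets" is a list of rows, each a list of 7 numbers: the shift along the world's x, y, z in cm, then the turn, a rotation vector about the world's x, y, z in rad, then the finger opening in cm, from 0 to 8.54. A call has 1 to 20 rows; each row is the pose to reach, as a shift and turn from the pose commanded when the call began; what a row does not reach only later rows make up. A row lasts 1/12 s, in which the tool goes at most 41.7 mm and 7.16 degrees, less where a joint would pass 70% of its speed; a pose out of reach is approached as far as the arm can. A call with a gripper value outside its range is refused whole. The fingers move at their own pace and stop on an object; the grip force is fixed at half the most. Time passes only in rows, so rows that repeat a pose let the fingers close. It gives the time, the measured TCP pose, the force and the opening at its end, in the units of the state.
- sensors.get_obs(): the state, without advancing time (a new reading comes with each control period).
- cams.grab_frame(name): name is "scene" or "side" or "wrist"; returns a dict with "img" (384x512x3 uint8, red, green, blue), "z_map" (384x512 float32, m along the optical axis (not along the pixel's ray), 0 where there is no reading), "fx", "fy", "cx", "cy" (pixels), "camera_from_world" (4x4, takes a point from world to camera coordinates). Camera axes: x right, y down, z forward; pixel columns grow to the right and rows downward; lengths in m; the calibration is good to about 2 mm. The wrist camera is an equidistant fisheye: a pixel r from the principal point sees the ray r / f radians off the axis. A picture is of the moment at which its call begins.
- close_job(): hands the job in, once; it reports no verdict.
The state is a dict: "t": time; "joints": joint angles; "qd": joint speeds; "effort": joint torques, N m; "eef_pos": TCP position; "tool_rot": TCP orientation; "contact_force": force on the tool from outside, world axes, zero at the start; "moment": the same for the moment, N m; "opening": finger opening in m.
Only numpy, scipy, OpenCV 4.12 (cv2) and the standard library are available. Lean on these libraries where they do the work, as an engineer would, in place of code of your own. Each camera call takes 0.05 s, during which the arm holds its last target.

TASK

Press the bayonet cap of the board separator down, twist it a quarter turn anticlockwise to free it, and set it upright on the green mat. Then turn the adjusting screw clockwise by its red crank post until the orange jaw just drags on the brass gauge blade, without clamping it hard, and draw the gauge blade out of the gap along its channel until it is clear of the blue head, leaving it lying flat in the channel and the screw as you set it. Leave the other things on the bench where they are.

Things in the scene. Friction and masses are not known exactly. Their poses are not given: they have to be found in the camera images.
- sep_origin (a point): Reference point of the fixed board separator (blue C-frame on a grey base): on the bench top, z 0, straight under the vertical screw axis. Machine axes: z up; y along the blade channel, which runs out from under the head to -y; x to the open front of the head (away from the robot at yaw 0). The machine stands yawed up to 0.22 rad
- head_top (a point): On the screw axis, on the upper face of the blue head plate, 72 mm above the bench. The plate spans machine x -75 to 70 mm and y -55 to 55 mm; cap, crank and claws are on top of it
- claw (a point): Top of one of the two steel bayonet claws, 90 mm above the bench, 58 mm from the screw axis along machine +x; the other is opposite, at -x. Each claw lies 50 to 66 mm from the axis and reaches from there some 60 degrees anticlockwise seen from above, with an open way out beyond that
- channel_end (a point): End stop of the blade channel, mid-width, on its bed, 256 mm to machine -y of the screw axis. The bed is level, 24 mm above the bench, and passes under the jaw to y +68 mm. Rails 34 mm apart and 6 mm high on both sides; the end stop is 12 mm high
- cap_bar (a point): Centre of the yellow grip bar on top of the black bayonet cap (0.22 kg). Bar: 70 mm long along its own x, 14 mm thick (y), 30 mm high (z), this point half-way up, 65 mm above the cap's underside. The cap body below the bar is 96 mm in diameter, 50 mm high, hollow
- cap_base (a point): Centre of the cap's underside; 78 mm above the bench at the start, locked, cap x along machine x (steel lugs at its foot at +x and -x, 116 mm over both). Spring pins hold it up against the claws: press down at least 3 mm (bottoms at 6 mm, 5 to 10 N), keep pressing, turn anticlockwise seen from above; past 1.15 and up to 2.6 rad it is free. Lift straight off, 50 mm, to clear the crank
- mat_center (a point): Centre of the upper face of the green mat, 160 x 160 x 3 mm, fixed on the bench; the cap goes here, upright, its underside on the mat
- screw (a joint): Adjusting screw under the cap, rad, 0 to 3.6, grows clockwise seen from above. At 0 the crank points to machine +y, at pi/2 to +x. Jaw gap 14 mm at 0, 4 mm less per rad: it touches the 6 mm blade at 2.0 with about 2 N; turning on compresses the jaw's spring, 6 N more per rad. Just dragging: 2.1 to 2.75. Stays where it is left (friction 0.1 Nm). Starts at 0.15 to 0.9
- crank_post (a point): Centre of the top of the red upright crank post, 12 mm in diameter, 31 mm from the screw axis; post top 114 mm above the bench, free from 84 mm up. Push it sideways round the axis (or pinch it)
- jaw_foot (a point): Middle of the underside of the orange jaw on the screw axis, 22 mm wide along y; moves only up and down
- blade_tab (a point): Centre of the red upright tab on the outer end of the gauge blade: 26 mm (machine x) by 10 mm (y) by 42 mm high; centre 51 mm, foot 30 mm, top 72 mm above the bench. Some 50 to 70 mm are free between the head and the tab, so closed fingers can go in there and push it out to -y; it can also be pinched
- blade_tip (a point): Inner end of the brass gauge blade, mid-width, mid-thickness, 153 mm from the tab's centre towards machine +y, at the start 22 to 40 mm beyond the screw axis. The blade (0.16 kg) is 28 mm wide, 6 mm thick, 160 mm long and lies flat on the channel bed. Its tip must end more than 55 mm to -y of the axis to be clear of the head
- multimeter: Black multimeter, bystander, 150 x 80 x 34 mm, origin under its centre
- spool: Solder spool, bystander, 64 mm diameter, 50 mm high, origin under its centre
- pedal: Aluminium effects pedal, bystander, 110 x 75 x 50 mm, origin under its centre
- screwdriver: Yellow screwdriver lying on the bench, bystander
- wrench: Steel wrench lying on the bench, bystander
- board: Green circuit board on a white carrier, bystander, 130 x 100 x 24 mm, origin under its centre
- mug: Blue mug, bystander, 80 mm diameter, 90 mm high, origin under its centre
Things that resemble listed ones, but are neither listed nor needed, are in the scene too. Of the things that look like the part that bears blade_tab, the middle-sized one is meant. Leave any purple look-alike of the part that bears cap_bar alone.

How it is judged:
On the way, in this order (a step that is already met when the one before it is completed fails the run):
1. the cap is freed and lifted clear of the claws and crank (z of cap_base in the frame of sep_origin above 0.112 m and angle between cap_base's own z axis and vertical below 0.3 rad), for 0.1 s.
2. the cap stands upright on the green mat, let go (horizontal distance between cap_base and mat_center below 0.04 m and height (world z) of cap_base below 0.007 m and angle between cap_base's own z axis and vertical below 0.1 rad and contact force between the fingers and cap below 0.05 N), for 0.2 s.
3. the screw is turned until the jaw drags lightly on the gauge blade in the gap (contact force between jaw_c0 and blade between 1 and 7.5 N and y of blade_tip in the frame of sep_origin above 0.012 m), for 0.4 s.
4. the gauge blade is drawn out clear of the head (y of blade_tip in the frame of sep_origin below -0.056 m), for 0.1 s.
At the end, for the whole second after the job is handed in: The screw stands at a light drag (2.0 to 2.95 rad), the gauge blade lies flat in its channel at rest with its tip clear of the blue head (more than 56 mm to -y of the screw axis), the cap stands upright at rest on the green mat within 40 mm of its centre (value of joint screw between 2 and 2.95 rad and velocity of joint screw between -0.05 and 0.05 rad/s and y of blade_tip in the frame of sep_origin below -0.056 m and z of blade_tip in the frame of sep_origin between 0.023 and 0.031 m and angle between blade_tip's own z axis and vertical below 0.05 rad and linear speed of each of blade, cap below 0.02 m/s and horizontal distance between cap_base and mat_center below 0.04 m and height (world z) of cap_base below 0.007 m and angle between cap_base's own z axis and vertical below 0.1 rad); the robot touches nothing.
It fails at once if the gauge blade is clamped hard (over 10 N) (contact force between jaw_c0 and blade above 10 N).
It fails at once if a bystander is moved more than 30 mm (distance of any of multimeter, spool, pedal, screwdriver, wrench, board, mug from where it was at the start of the episode above 0.03 m).
It also fails if it takes over 72 s, if anything falls off the work surface, if the arm or the gripper's body presses on something with over 40 N, if the wrist force passes 120 N, or if a joint passes its speed limit or range.

## Working session

There is one attempt and no reset: what is moved stays moved. The work goes in short steps, Python scripts to look and compute and a tool call to move; the robot and the scene stay as the last step left them, time stands still between calls to the robot, and variables do not carry over. Pictures are saved under pics/ and viewed, and the job is handed in when it is done.

Besides the shell and the picture viewer there is one more tool, called after "Call:" as a command line: name --pt "numbers of a row" for each row, then --argument value for the rest. jog_arm: Moves the arm, as the interface text tells. Its arguments: {"type":"object","properties":{"targets":{"type":"array"}},"required":["targets"]}

```bash
ls; mkdir -p pics
python3 - <<'E'
from plant import sensors, cams, env
import cv2, numpy as np
print(env.pinch_z, sensors.get_obs())
for n in ["scene","side","wrist"]:
    f=cams.grab_frame(n); cv2.imwrite(f"pics/{n}0.png",f["img"][:,:,::-1]); np.savez(f"{n}0.npz",**f)
    print(n,f["fx"],f["fy"],f["cx"],f["cy"],np.linalg.inv(f["camera_from_world"]).round(3).tolist())
E
```

```text
pics
0.1547 {'t': 0.0, 'joints': array([ 1.16699380e+00,  2.38783155e-01, -1.42588919e-02,  1.31916176e+00,
        3.82233718e-05,  1.57084161e+00]), 'qd': array([ 0.00057354, -0.00132626, -0.00153759,  0.00140104, -0.00021399,
        0.000955  ]), 'effort': array([-9.15903438e-04, -5.38768280e+01,  3.46436834e+01,  1.81374955e-02,
       -1.02630197e-04,  6.64451022e-06]), 'eef_pos': array([0.20621544, 0.48263359, 0.40407438]), 'tool_rot': array([-1.59790157,  1.56938832, -2.00174941]), 'contact_force': array([ 0.27689324, -0.28938333, -0.3189532 ]), 'moment': array([-0.00625231, -0.03437021, -0.00873465]), 'opening': 0.08549424777584459}
scene 480.1405271838992 480.1405271838992 257.0685117361299 193.5612824710448 [[0.367, 0.625, -0.689, 1.525], [0.93, -0.243, 0.274, -0.422], [0.004, -0.741, -0.671, 1.111], [0.0, 0.0, 0.0, 1.0]]
side 406.11895798233263 406.11895798233263 248.79675215735423 189.3774354049508 [[-0.994, -0.043, 0.105, 0.382], [-0.112, 0.531, -0.84, 0.912], [-0.02, -0.846, -0.532, 0.718], [0.0, 0.0, 0.0, 1.0]]
wrist 297.3186396354542 297.3186396354542 262.9172982069668 190.32254427302055 [[0.393, 0.879, 0.268, 0.138], [0.919, -0.376, -0.116, 0.511], [-0.001, 0.292, -0.956, 0.373], [0.0, 0.0, 0.0, 1.0]]
```

View pics/scene0.png

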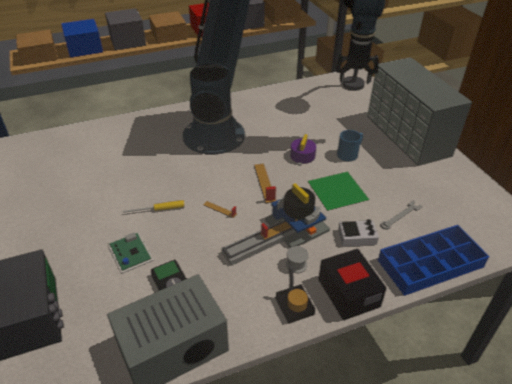

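View pics/side0.png

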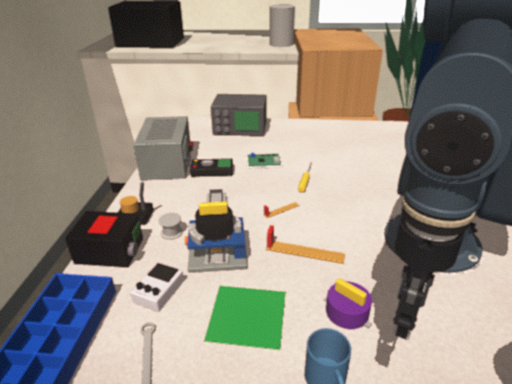

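View pics/wrist0.png

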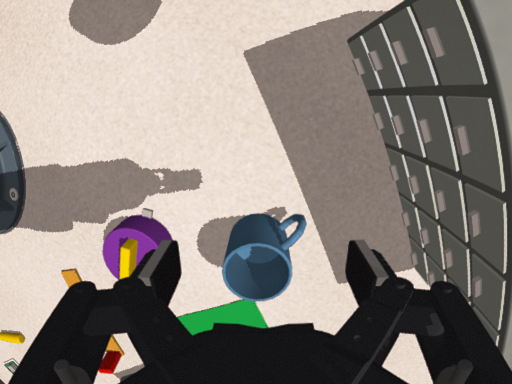

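```bash
cat > h.py <<'E'
import numpy as np, cv2
def load(n): return dict(np.load(n+".npz"))
def world(f, u=None, v=None):
    h,w=f["z_map"].shape
    if u is None: u,v=np.meshgrid(np.arange(w),np.arange(h))
    u=np.asarray(u);v=np.asarray(v); z=f["z_map"][v.round().astype(int),u.round().astype(int)]
    P=np.stack([(u-f["cx"])/f["fx"]*z,(v-f["cy"])/f["fy"]*z,z,np.ones_like(z)],-1)
    return (P@np.linalg.inv(f["camera_from_world"]).T)[...,:3]
def atz(f,u,v,zw):
    T=np.linalg.inv(f["camera_from_world"]); d=T[:3,:3]@np.array([(u-f["cx"])/f["fx"],(v-f["cy"])/f["fy"],1]); o=T[:3,3]
    return o+d*(zw-o[2])/d[2]
def proj(f,p):
    c=f["camera_from_world"]@np.append(p,1); return f["fx"]*c[0]/c[2]+f["cx"], f["fy"]*c[1]/c[2]+f["cy"]
def crop(f,name,u0,v0,u1,v1,s):
    im=f["img"][v0:v1,u0:u1,::-1]; cv2.imwrite("pics/"+name,cv2.resize(im,None,fx=s,fy=s,interpolation=cv2.INTER_CUBIC))
E
python3 - <<'E'
from h import *
f=load("scene0"); crop(f,"s_crop.png",200,160,360,280,5)
f=load("side0"); crop(f,"d_crop.png",170,180,300,280,6)
E
```

```text
(no output)
```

View pics/s_crop.png

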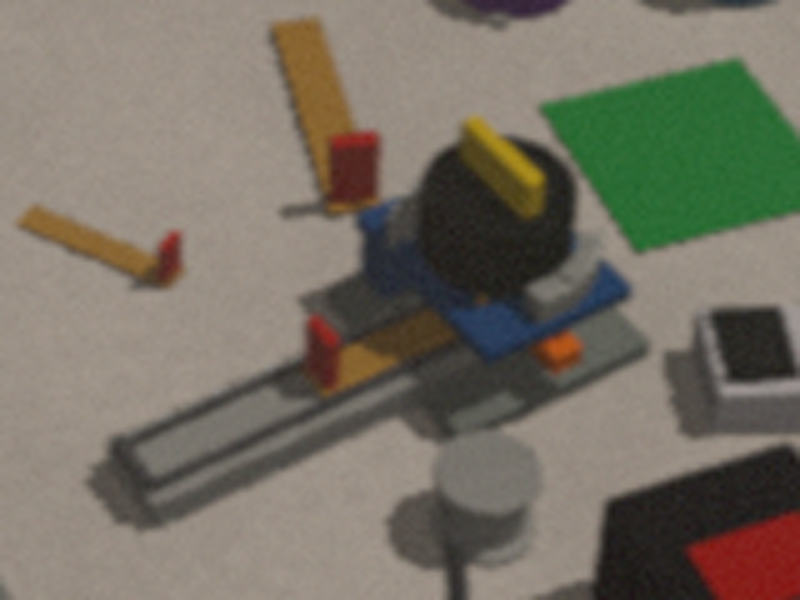

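View pics/d_crop.png

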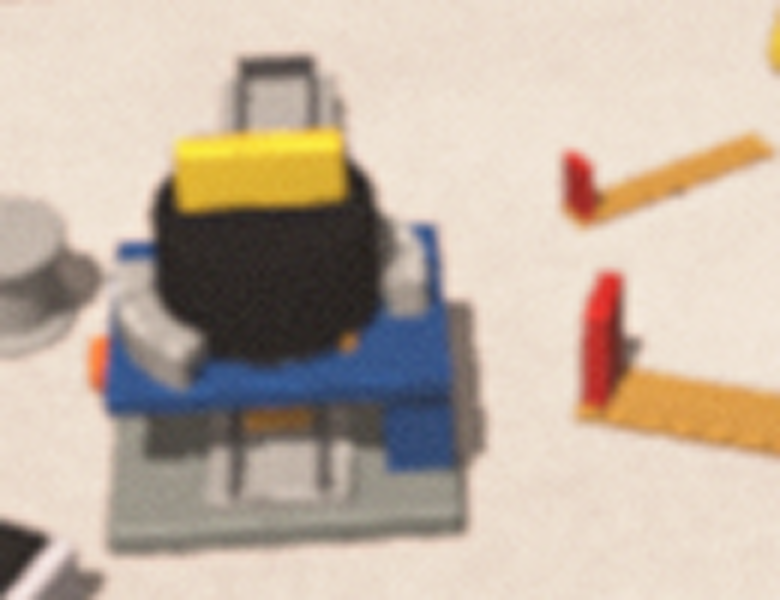

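Run:
```python
from h import *
for n in ["scene0","side0"]:
    f=load(n); hsv=cv2.cvtColor(f["img"],cv2.COLOR_RGB2HSV); P=world(f); ok=f["z_map"]>0
    H,S,V=[hsv[...,i] for i in range(3)]
    def rep(nm,m,zlo,zhi):
        m=m&ok; q=P[m]; q=q[(q[:,2]>zlo)&(q[:,2]<zhi)]
        if len(q)<4: print(nm,len(q));return
        c=q.mean(0); (cx,cy),(w,h),a=cv2.minAreaRect(q[:,:2].astype(np.float32)*1000)
        print(n,nm,len(q),"mean",c.round(4),"rect",round(cx,1),round(cy,1),round(w,1),round(h,1),round(a,1),"z",np.percentile(q[:,2],[5,50,95]).round(4))
    vv,uu=np.indices(H.shape)
    reg=(P[...,0]>0.3)&(P[...,0]<0.8)&(P[...,1]>-0.3)&(P[...,1]<0.4)
    yel=(H>22)&(H<34)&(S>150)&(V>120)&reg
    rep("yellow",yel,0.12,0.2); rep("yeltop",yel,0.154,0.164)
    grn=(H>45)&(H<80)&(S>130)&reg; rep("mat",grn,-0.01,0.02)
    red=((H<6)|(H>172))&(S>150)&reg; rep("red",red,0.03,0.09)
    num,lab,st,ce=cv2.connectedComponentsWithStats(red.astype(np.uint8))
    for i in range(1,num):
        if st[i,4]>8:
            q=P[(lab==i)&ok]; print("  red",ce[i].round(),st[i,4],q.mean(0).round(3),"ztop",q[:,2].max().round(3))
    blu=(H>100)&(H<125)&(S>120)&reg; rep("bluetop",blu,0.068,0.076)
```

```text
scene0 yellow 52 mean [0.5821 0.0955 0.1579] rect 577.6 95.6 65.8 13.1 9.2 z [0.1558 0.1577 0.1611]
scene0 yeltop 52 mean [0.5821 0.0955 0.1579] rect 577.6 95.6 65.8 13.1 9.2 z [0.1558 0.1577 0.1611]
scene0 mat 1247 mean [0.474  0.2967 0.0031] rect 471.6 298.4 154.0 156.5 88.8 z [-0.0013  0.0031  0.0074]
scene0 red 80 mean [0.5009 0.0143 0.0549] rect 511.9 13.9 165.0 151.6 19.6 z [0.0333 0.0574 0.0723]
  red [270. 192.] 59 [0.439 0.057 0.044] ztop 0.067
  red [265. 227.] 23 [ 0.602 -0.03   0.069] ztop 0.074
scene0 bluetop 132 mean [0.6308 0.0842 0.0719] rect 578.9 92.7 139.0 106.7 9.6 z [0.069  0.0721 0.0748]
side0 yellow 132 mean [0.574  0.1012 0.1537] rect 573.1 99.8 64.5 14.6 9.5 z [0.1424 0.1556 0.1584]
side0 yeltop 85 mean [0.5723 0.0997 0.1567] rect 573.1 99.0 64.0 13.9 10.5 z [0.1544 0.1566 0.1586]
side0 mat 3835 mean [0.4677 0.3084 0.0027] rect 468.5 303.1 156.6 155.0 88.0 z [0.0007 0.0027 0.0048]
side0 red 80 mean [0.4429 0.0463 0.0488] rect 548.7 -131.6 82.2 481.1 37.3 z [0.0327 0.0495 0.0617]
  red [266. 210.] 30 [ 0.454 -0.07   0.025] ztop 0.038
  red [270. 236.] 93 [0.433 0.073 0.044] ztop 0.063
side0 bluetop 352 mean [0.55   0.1352 0.0713] rect 569.7 101.8 139.1 105.5 9.5 z [0.0689 0.0713 0.0734]
```

```bash
cat >> h.py <<'E'
from scipy.spatial.transform import Rotation as Rn
def state():
    from plant import sensors
    o=sensors.get_obs(); R=Rn.from_euler("xyz",o["tool_rot"]).as_matrix()
    print("t",round(o["t"],2),"q",o["joints"].round(3),"p",o["eef_pos"].round(4),"x",R[:,0].round(3),"y",R[:,1].round(3),"yawY",round(float(np.arctan2(R[1,1],R[0,1])),4),"F",o["contact_force"].round(2),"M",o["moment"].round(2),"open",round(o["opening"],4))
    return o,R
E
python3 - <<'E'
from h import *
o,R=state(); f=load("wrist0"); T=np.linalg.inv(f["camera_from_world"])
print("cam in tool", (R.T@(T[:3,3]-o["eef_pos"])).round(4)); print("cam axes in tool cols\n",(R.T@T[:3,:3]).round(3))
E
```

```text
t 0.15 q [ 1.167  0.239 -0.014  1.319 -0.     1.571] p [0.2062 0.4827 0.4042] x [-0.    -0.001 -1.   ] y [ 0.393  0.92  -0.001] yawY 1.167 F [ 0.1  -0.74  0.46] M [ 0.03  0.01 -0.05] open 0.0853
cam in tool [ 0.0309 -0.0006 -0.0743]
cam axes in tool cols
 [[-0.    -0.292  0.956]
 [ 1.    -0.    -0.   ]
 [ 0.     0.956  0.292]]
```

Call:
jog_arm --pt "37 -38.5 0 0 0 0.571 8.5" --pt "37 -38.5 0 0 0 0.571 8.5" --pt "37 -38.5 0 0 0 0.571 8.5" --pt "37 -38.5 0 0 0 0.571 8.5" --pt "37 -38.5 0 0 0 0.571 8.5" --pt "37 -38.5 0 0 0 0.571 8.5" --pt "37 -38.5 0 0 0 0.571 8.5" --pt "37 -38.5 0 0 0 0.571 8.5" --pt "37 -38.5 0 0 0 0.571 8.5" --pt "37 -38.5 0 0 0 0.571 8.5" --pt "37 -38.5 0 0 0 0.571 8.5" --pt "37 -38.5 0 0 0 0.571 8.5" --pt "37 -38.5 0 0 0 0.571 8.5" --pt "37 -38.5 0 0 0 0.571 8.5" --pt "37 -38.5 0 0 0 0.571 8.5" --pt "37 -38.5 0 0 0 0.571 8.5"

```text
t: 1.48
eef_pos: [0.5765, 0.0972, 0.404]
tool_rot: [3.013, 1.569, -3.105]
contact_force: [-0.7, 0.7, -0.7]
opening: 0.0851
```

Run:
```python
from h import *
from plant import cams
o,R=state()
f=cams.grab_frame("wrist"); cv2.imwrite("pics/w1.png",f["img"][:,:,::-1]); np.savez("wrist1.npz",**f)
```

```text
t 1.48 q [0.167 0.343 0.133 1.362 0.    0.002] p [0.5765 0.0972 0.404 ] x [-0.001 -0.    -1.   ] y [-0.165  0.986  0.   ] yawY 1.7362 F [-0.71  0.68 -0.69] M [-0.    0.01  0.01] open 0.0851
```

View pics/w1.png

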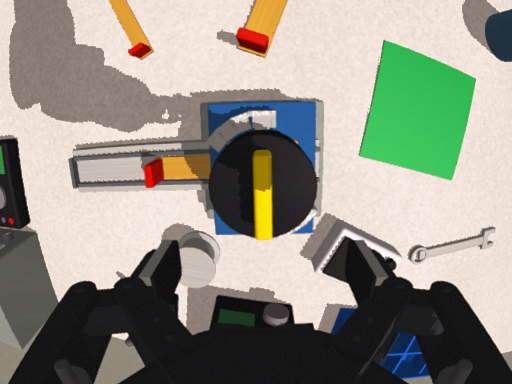

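```bash
cat >> h.py <<'E'
def fray(f,u,v):
    u=np.asarray(u,float);v=np.asarray(v,float)
    dx=(u-f["cx"])/f["fx"]; dy=(v-f["cy"])/f["fy"]; th=np.hypot(dx,dy); k=np.where(th>1e-9,np.sin(th)/np.maximum(th,1e-9),1)
    return np.stack([dx*k,dy*k,np.cos(th)],-1)
def fworld(f):
    h,w=f["z_map"].shape; u,v=np.meshgrid(np.arange(w),np.arange(h)); d=fray(f,u,v); T=np.linalg.inv(f["camera_from_world"])
    return (d/d[...,2:]*f["z_map"][...,None])@T[:3,:3].T+T[:3,3]
def fatz(f,u,v,zw):
    T=np.linalg.inv(f["camera_from_world"]); d=fray(f,u,v)@T[:3,:3].T; o=T[:3,3]
    return o+d*((zw-o[2])/d[...,2])[...,None]
def fproj(f,p):
    c=f["camera_from_world"]@np.append(p,1); th=np.arctan2(np.hypot(c[0],c[1]),c[2]); ph=np.arctan2(c[1],c[0])
    return f["fx"]*th*np.cos(ph)+f["cx"], f["fy"]*th*np.sin(ph)+f["cy"]
E
python3 - <<'E'
from h import *
f=load("wrist1"); hsv=cv2.cvtColor(f["img"],cv2.COLOR_RGB2HSV); P=fworld(f); ok=f["z_map"]>0
H,S,V=[hsv[...,i] for i in range(3)]; vv,uu=np.indices(H.shape)
def rect(nm,m,z,zlo,zhi):
    m=m&ok&(P[...,2]>zlo)&(P[...,2]<zhi); q=P[m]; 
    n,l,st,_=cv2.connectedComponentsWithStats(m.astype(np.uint8)); i=1+np.argmax(st[1:,4]); m=l==i; q=P[m]
    a=fatz(f,uu[m],vv[m],np.full(m.sum(),z))
    for t,x in(("depth",q),("ray",a)): print(nm,t,m.sum(),[np.round(k,1) for k in cv2.minAreaRect(x[:,:2].astype(np.float32)*1000)],"zmed",np.median(q[:,2]).round(4))
rect("bar",(H>22)&(H<34)&(S>150)&(V>100),0.158,0.154,0.17)
rect("mat",(H>45)&(H<80)&(S>130),0.003,-0.01,0.02)
rect("plate",(H>100)&(H<125)&(S>120)&(uu<340),0.072,0.068,0.076)
rect("tab",((H<6)|(H>172))&(S>150)&(vv>140)&(uu<200),0.072,0.068,0.08)
rect("cap",(V<60)&(vv>120)&(vv<245)&(uu>190)&(uu<330),0.128,0.12,0.135)
for u,v in [(73,158),(74,186)]: print(u,v,fatz(f,u,v,np.array(0.036)).round(4),P[v,u].round(3))
crop(f,"w1c.png",60,90,340,250,2.8)
E
```

```text
bar depth 1477 [array([574.7,  95.8]), array([68.9, 13.6]), np.float64(10.1)] zmed 0.1578
bar ray 1477 [array([574. ,  95.7]), array([68.8, 13.4]), np.float64(10.2)] zmed 0.1578
mat depth 10730 [array([469.8, 300.2]), array([159., 158.]), np.float64(88.1)] zmed 0.003
mat ray 10730 [array([469.7, 300. ]), array([158.4, 157.7]), np.float64(88.2)] zmed 0.003
plate depth 2567 [array([534.2,  88.3]), array([ 67.1, 109.3]), np.float64(9.6)] zmed 0.072
plate ray 2567 [array([534.5,  88.4]), array([ 67.2, 108.6]), np.float64(10.0)] zmed 0.072
tab depth 196 [array([597.7, -27.6]), array([25.5,  9.9]), np.float64(8.6)] zmed 0.0717
tab ray 196 [array([597.2, -27.3]), array([26., 11.]), np.float64(11.8)] zmed 0.0717
cap depth 7115 [array([574.6,  95.5]), array([92.8, 93.8]), np.float64(9.9)] zmed 0.128
cap ray 7115 [array([574. ,  95.7]), array([92.1, 93.2]), np.float64(9.4)] zmed 0.128
73 158 [ 0.601 -0.156  0.036] [ 0.603 -0.16   0.03 ]
74 186 [ 0.6402 -0.1549  0.036 ] [ 0.641 -0.156  0.035]
```

View pics/w1c.png

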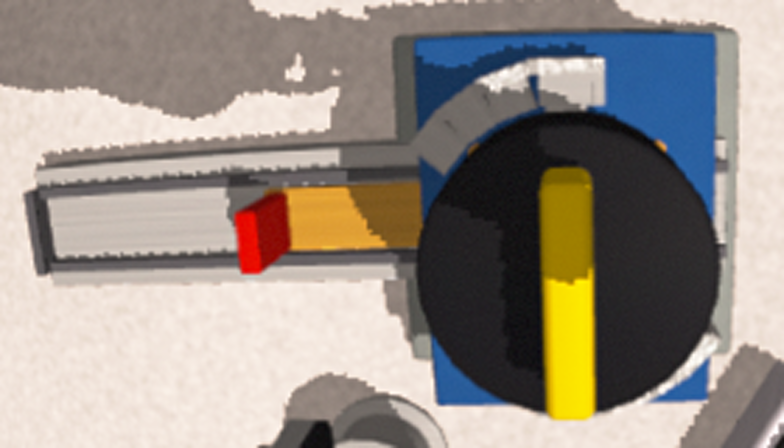

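Call:
jog_arm --pt "-0.2 -0.1 -4 0 0 0.012 8.5" --pt "-0.2 -0.1 -8 0 0 0.012 4" --pt "-0.2 -0.1 -10 0 0 0.012 3" --pt "-0.2 -0.1 -10 0 0 0.012 3" --pt "-0.2 -0.1 -10 0 0 0.012 0" --pt "-0.2 -0.1 -10 0 0 0.012 0" --pt "-0.2 -0.1 -10 0 0 0.012 0" --pt "-0.2 -0.1 -10 0 0 0.012 0" --pt "-0.2 -0.1 -10 0 0 0.012 0" --pt "-0.2 -0.1 -10 0 0 0.012 0"

```text
t: 2.37
eef_pos: [0.5748, 0.0972, 0.3061]
tool_rot: [0.307, 1.568, 0.486]
contact_force: [0.9, 4.1, 4.9]
opening: 0.0124
```

Call:
jog_arm --pt "0 -0.1 -0.2 0 0 0 0" --pt "0 -0.1 -0.5 0 0 0 0" --pt "0 -0.1 -0.5 0 0 0 0"

```text
t: 2.62
eef_pos: [0.5748, 0.0962, 0.3012]
tool_rot: [0.396, 1.567, 0.576]
contact_force: [-1.5, 4.3, 10.5]
opening: 0.0125
```

Run:
```python
from h import *
from plant import cams
o,R=state()
f=cams.grab_frame("wrist"); np.savez("wrist2.npz",**f); P=fworld(f)
crop(f,"w2c.png",160,90,360,250,4)
f=cams.grab_frame("side"); np.savez("side2.npz",**f); crop(f,"d2.png",150,130,320,280,4.5)
```

```text
t 2.62 q [ 1.660e-01  3.850e-01 -7.100e-02  1.111e+00  1.000e-03 -1.400e-02] p [0.5748 0.0962 0.3012] x [ 0.003  0.002 -1.   ] y [-0.179  0.984  0.001] yawY 1.7504 F [-1.51  4.34 10.46] M [1.25 0.1  0.02] open 0.0125
```

View pics/w2c.png

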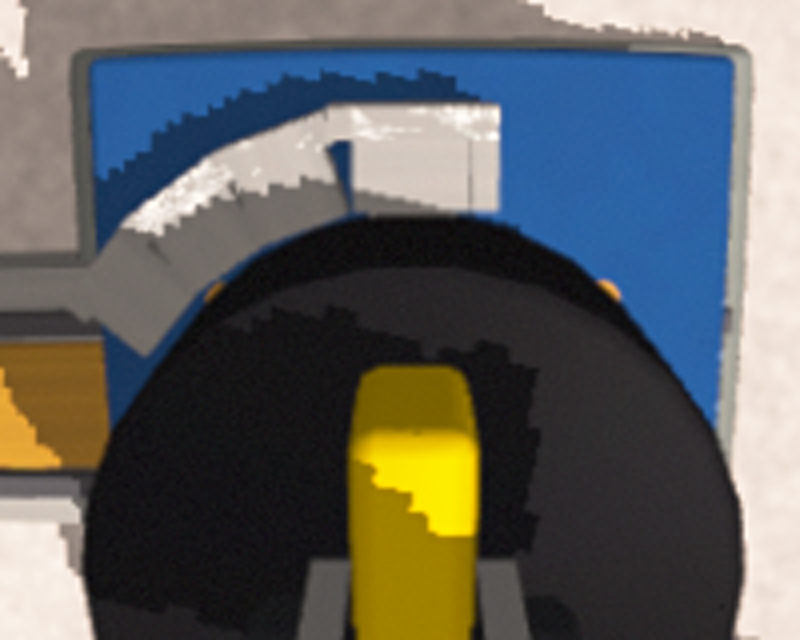

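View pics/d2.png

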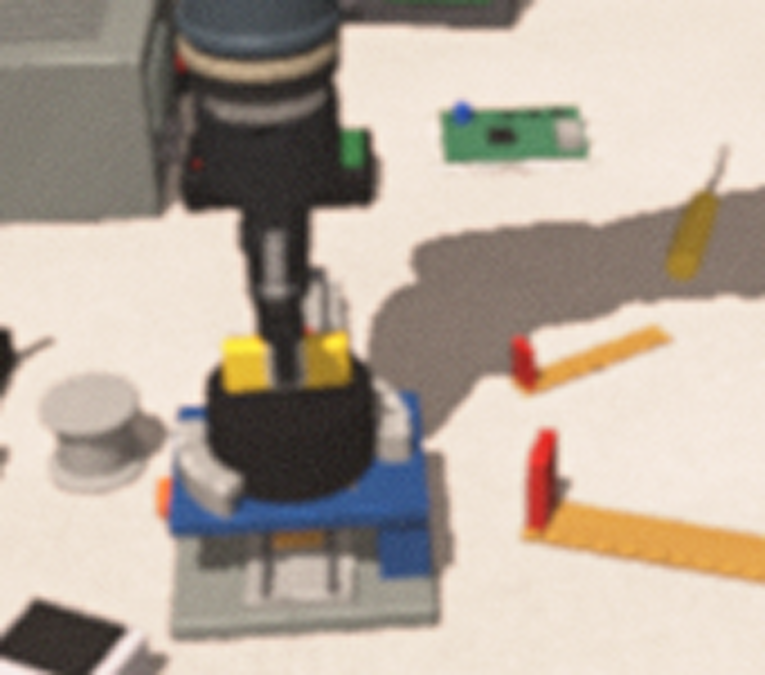

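Run:
```python
from h import *
for n in ["wrist1","wrist2"]:
    f=load(n); P=fworld(f); hsv=cv2.cvtColor(f["img"],cv2.COLOR_RGB2HSV); H,S,V=[hsv[...,i] for i in range(3)]
    m=(V<60)&(P[...,2]>0.11)&(P[...,2]<0.14)&(np.hypot(P[...,0]-.5747,P[...,1]-.096)<.045)
    print(n,"cap top",m.sum(),np.median(P[m][:,2]).round(4)); 
    y=(H>22)&(H<34)&(S>150)&(V>100)&(P[...,2]>.14)&(P[...,2]<.17); print("bar top",np.median(P[y][:,2]).round(4))
```

```text
wrist1 cap top 6438 0.1281
bar top 0.1578
wrist2 cap top 10282 0.122
bar top 0.1518
```

Call:
jog_arm --pt "0 0 0 0 0 0.12 0" --pt "0 0 0 0 0 0.24 0" --pt "0 0 0 0 0 0.36 0" --pt "0 0 0 0 0 0.48 0" --pt "0 0 0 0 0 0.6 0" --pt "0 0 0 0 0 0.72 0" --pt "0 0 0 0 0 0.84 0" --pt "0 0 0 0 0 0.96 0" --pt "0 0 0 0 0 1.08 0" --pt "0 0 0 0 0 1.2 0" --pt "0 0 0 0 0 1.32 0" --pt "0 0 0 0 0 1.44 0" --pt "0 0 0 0 0 1.56 0" --pt "0 0 0 0 0 1.68 0" --pt "0 0 0 0 0 1.75 0" --pt "0 0 0 0 0 1.75 0"

```text
t: 4.05
eef_pos: [0.5748, 0.0959, 0.3012]
tool_rot: [-1.635, 1.568, 0.299]
contact_force: [-0.8, 2.3, 12.1]
opening: 0.0127
```

Run:
```python
from h import *
from plant import cams
o,R=state()
f=cams.grab_frame("side"); np.savez("side3.npz",**f); crop(f,"d3.png",150,130,320,280,4.5)
```

```text
t 4.05 q [ 0.165  0.385 -0.071  1.112  0.    -1.768] p [0.5748 0.0959 0.3012] x [ 0.003  0.001 -1.   ] y [-0.935 -0.355 -0.003] yawY -2.7788 F [-0.84  2.31 12.14] M [0.45 0.45 0.03] open 0.0127
```

View pics/d3.png

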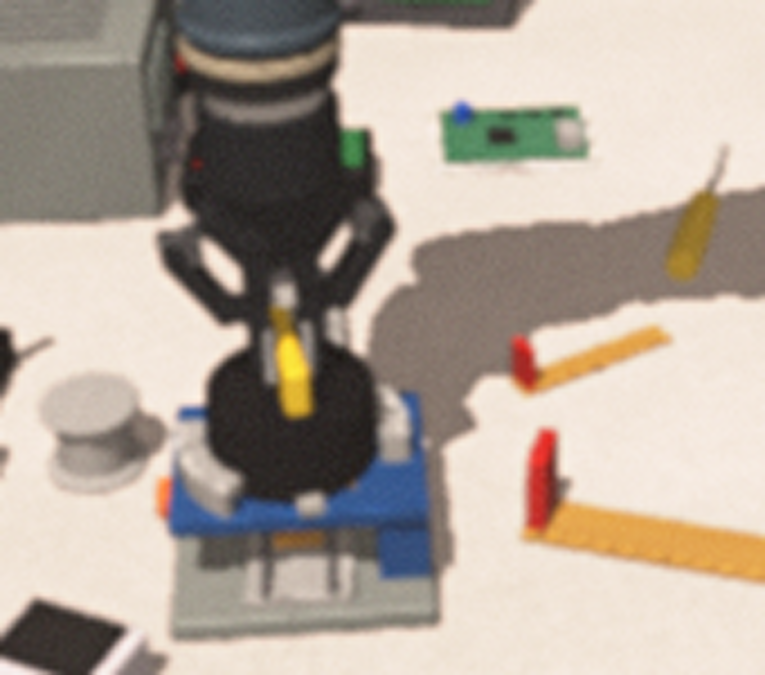

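Call:
jog_arm --pt "0 0 1 0 0 0 0" --pt "0 0 2.5 0 0 0 0" --pt "0 0 4.5 0 0 0 0" --pt "0 0 6.5 0 0 0 0" --pt "0 0 8.5 0 0 0 0" --pt "0 0 10 0 0 0 0" --pt "0 0 10 0 0 0 0" --pt "-1.5 3 10 0 0 0 0" --pt "-3 6 10 0 0 0 0" --pt "-4.5 9 10 0 0 0 0" --pt "-6 12 10 0 0 0 0" --pt "-7.5 15 10 0 0 0 0" --pt "-9 18 9 0 0 0 0" --pt "-10.5 20.4 7 0 0 0 0" --pt "-10.5 20.4 4 0 0 0 0" --pt "-10.5 20.4 1 0 0 0 0" --pt "-10.5 20.4 -2 0 0 0 0" --pt "-10.5 20.4 -4 0 0 0 0" --pt "-10.5 20.4 -5 0 0 0 0" --pt "-10.5 20.4 -5 0 0 0 0"

```text
t: 5.77
eef_pos: [0.4682, 0.299, 0.2467]
tool_rot: [1.84, 1.565, -2.515]
contact_force: [-0.8, 0.4, -3.0]
opening: 0.0128
```

Run:
```python
from h import *
from plant import cams
o,R=state()
f=cams.grab_frame("side"); np.savez("side4.npz",**f); crop(f,"d4.png",150,130,380,330,3.4)
f=cams.grab_frame("wrist"); np.savez("wrist4.npz",**f); crop(f,"w4.png",0,0,512,384,1.5)
```

```text
t 5.77 q [ 0.568  0.39  -0.218  0.969 -0.    -1.361] p [0.4682 0.299  0.2467] x [-0.005 -0.003 -1.   ] y [-0.936 -0.351  0.005] yawY -2.7833 F [-0.84  0.36 -3.03] M [-0.02  0.03 -0.  ] open 0.0128
```

View pics/d4.png

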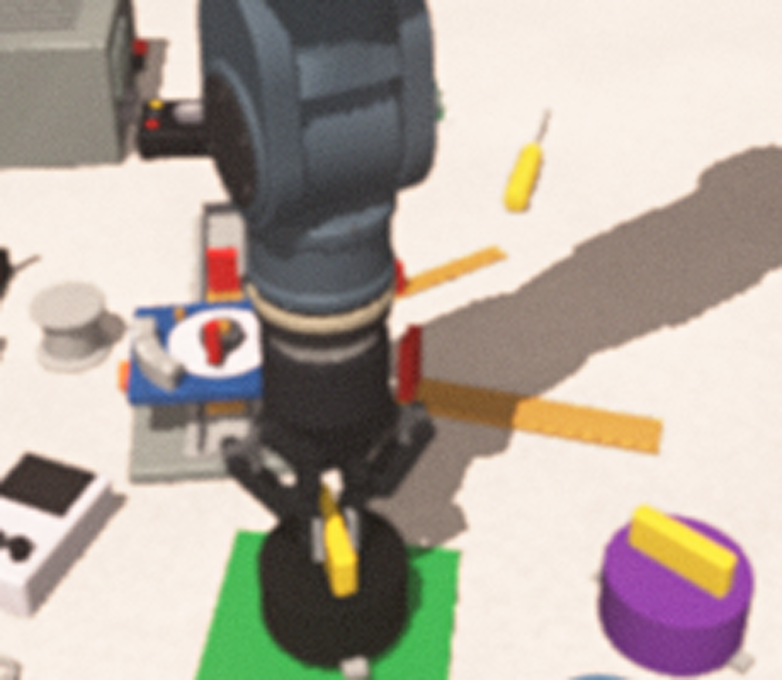

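View pics/w4.png

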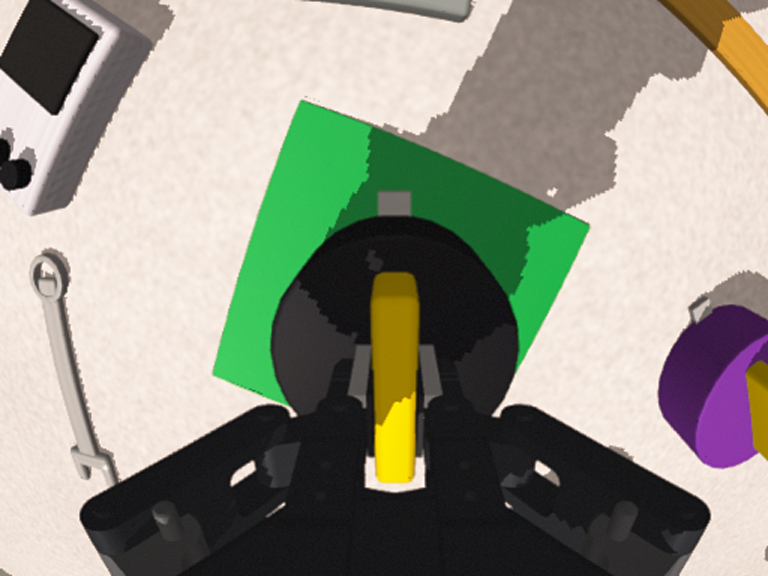

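Run:
```python
from h import *
state()
f=load("wrist4"); P=fworld(f); hsv=cv2.cvtColor(f["img"],cv2.COLOR_RGB2HSV); H,S,V=[hsv[...,i] for i in range(3)]
m=(V<60)&(P[...,2]>0.04)&(P[...,2]<0.08)&(np.hypot(P[...,0]-.4682,P[...,1]-.299)<.045)
q=P[m]; print(m.sum(),np.median(q[:,2]).round(4)); A=np.c_[q[:,:2],np.ones(len(q))]; print("tilt",np.linalg.lstsq(A,q[:,2],rcond=None)[0].round(4))
```

```text
t 5.87 q [ 0.568  0.387 -0.213  0.971 -0.    -1.361] p [0.4694 0.2996 0.2499] x [-0. -0. -1.] y [-0.937 -0.351  0.   ] yawY -2.7835 F [-0.6   0.78 -2.54] M [ 0.04 -0.04  0.04] open 0.0124
9870 0.0694
tilt [ 0.0032 -0.0047  0.0692]
```

Call:
jog_arm --pt "0 0 -1 0 0 0 0" --pt "0 0 -1.5 0 0 0 0" --pt "0 0 -1.8 0 0 0 0" --pt "0 0 -1.8 0 0 0 0" --pt "0 0 -1.8 0 0 0 0"

```text
t: 6.28
eef_pos: [0.4695, 0.2997, 0.2323]
tool_rot: [-1.588, 1.569, 0.341]
contact_force: [0.5, -1.5, 1.9]
opening: 0.0128
```

Call:
jog_arm --pt "0 0 0 0 0 0 5" --pt "0 0 0 0 0 0 5" --pt "0 0 0 0 0 0 5" --pt "0 0 1 0 0 0 5" --pt "0 0 4 0 0 0 5" --pt "0 0 8 0 0 0 5" --pt "0 0 12 0 0 0 5" --pt "2 -4 14 0 0 -0.1 5" --pt "4 -8 15 0 0 -0.2 5" --pt "6 -12 15 0 0 -0.3 5" --pt "8 -15 15 0 0 -0.4 5" --pt "10 -18.5 15 0 0 -0.5 5" --pt "10.5 -20.4 15 0 0 -0.6 5" --pt "10.5 -20.4 15 0 0 -0.68 5" --pt "10.5 -20.4 15 0 0 -0.68 5"

```text
t: 7.53
eef_pos: [0.5747, 0.094, 0.3822]
tool_rot: [-1.095, 1.57, 0.148]
contact_force: [-1.2, 0.5, 0.2]
opening: 0.0498
```

Run:
```python
from h import *
from plant import cams
o,R=state()
f=cams.grab_frame("wrist"); np.savez("wrist5.npz",**f); cv2.imwrite("pics/w5.png",f["img"][:,:,::-1])
f=cams.grab_frame("side"); np.savez("side5.npz",**f); cv2.imwrite("pics/d5.png",f["img"][:,:,::-1])
```

```text
t 7.53 q [ 0.162  0.344  0.08   1.306 -0.    -1.08 ] p [0.5747 0.094  0.3822] x [ 0.  0. -1.] y [-0.947  0.322 -0.   ] yawY 2.8133 F [-1.2   0.46  0.23] M [-0.01 -0.   -0.01] open 0.0498
```

View pics/w5.png

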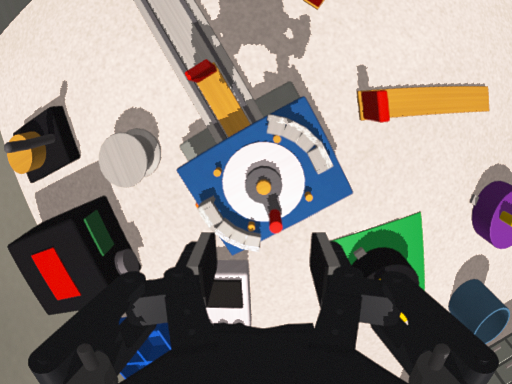

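View pics/d5.png

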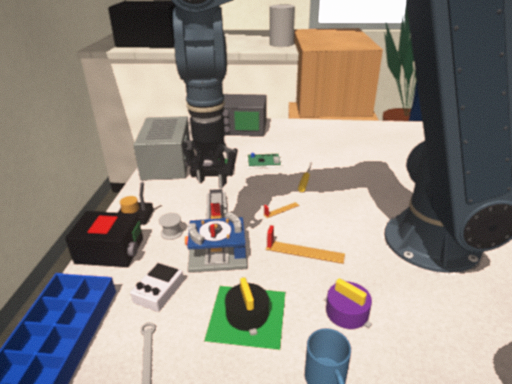

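Run:
```python
from h import *
f=load("wrist5"); hsv=cv2.cvtColor(f["img"],cv2.COLOR_RGB2HSV); P=fworld(f); ok=f["z_map"]>0
H,S,V=[hsv[...,i] for i in range(3)]; vv,uu=np.indices(H.shape)
red=((H<6)|(H>172))&(S>150)
m=red&(uu>250)&(uu<300)&(vv>190)&(vv<250)&(P[...,2]>.109); q=P[m]; print("post top",m.sum(),cv2.minEnclosingCircle(q[:,:2].astype(np.float32)*1000),np.median(q[:,2]).round(4),q.mean(0).round(4)); post=np.array(cv2.minEnclosingCircle(q[:,:2].astype(np.float32)*1000)[0])
m=(V>170)&(S<40)&(uu>200)&(uu<320)&(vv>125)&(vv<235)&(P[...,2]>.068)&(P[...,2]<.078); q=P[m][:,:2].astype(np.float32)*1000
n,l,st,_=cv2.connectedComponentsWithStats(m.astype(np.uint8)); print(st[np.argsort(-st[:,4])][:3])
# blue plate rect
b=(H>100)&(H<125)&(S>120)&(P[...,2]>.068)&(P[...,2]<.076)&(np.hypot(P[...,0]-.5747,P[...,1]-.096)<.11)
r=cv2.minAreaRect(P[b][:,:2].astype(np.float32)*1000); print("plate",r)
a=fatz(f,uu[b],vv[b],np.full(b.sum(),.072)); print("plate ray",cv2.minAreaRect(a[:,:2].astype(np.float32)*1000))
i=1+np.argmax(st[1:,4]); q=P[l==i][:,:2].astype(np.float32)*1000
print("white disc",cv2.minEnclosingCircle(q), cv2.fitEllipse(cv2.convexHull(q)))
t=red&(uu>180)&(uu<225)&(vv>50)&(vv<95)&(P[...,2]>.068); print("tab",cv2.minAreaRect(P[t][:,:2].astype(np.float32)*1000))
print("hub",P[188,264].round(4), "crank mid",P[207,270].round(4)); print("tip/hub dot",fatz(f,264,188,np.array(P[188,264][2])).round(4))
crop(f,"w5c.png",170,50,370,270,2.7)
```

```text
post top 137 ((574.7172241210938, 126.2716064453125), 5.5888848304748535) 0.114 [0.5743 0.126  0.1136]
[[     0      0    512    384 193066]
 [   222    142     83     79   3501]
 [   282    227      7      4      7]]
plate ((572.839111328125, 95.05949401855469), (143.58152770996094, 108.60490417480469), 10.60291862487793)
plate ray ((572.90771484375, 95.07659912109375), (143.37388610839844, 108.85409545898438), 10.562360763549805)
white disc ((575.5633544921875, 96.35267639160156), 40.65945816040039) ((575.4647216796875, 96.20845031738281), (79.92057800292969, 80.61634826660156), 81.87455749511719)
tab ((575.2785034179688, -10.50302505493164), (23.691720962524414, 80.02665710449219), 52.815101623535156)
hub [0.575  0.0972 0.0885] crank mid [0.5761 0.1182 0.0841]
tip/hub dot [0.575  0.0972 0.0885]
```

View pics/w5c.png

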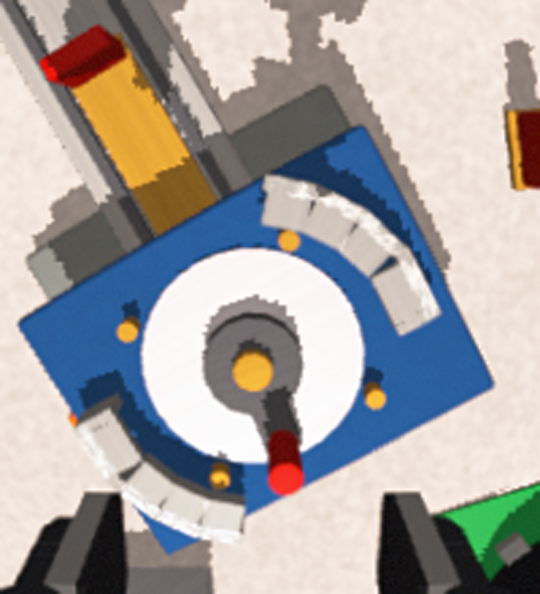

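Call:
jog_arm --pt "0 1 -2 0 0 0.12 5" --pt "0 2 -5 0 0 0.24 5" --pt "0 3.05 -8 0 0 0.345 5" --pt "0 3.05 -10.5 0 0 0.345 5" --pt "0 3.05 -11.7 0 0 0.345 5" --pt "0 3.05 -11.7 0 0 0.345 5" --pt "0 3.05 -11.7 0 0 0.345 5"

```text
t: 8.22
eef_pos: [0.5739, 0.1272, 0.2648]
tool_rot: [1.695, 1.57, -2.991]
contact_force: [0.2, 0.3, 0.0]
opening: 0.05
```

Run:
```python
from h import *
from plant import cams
o,R=state()
f=cams.grab_frame("wrist"); np.savez("wrist6.npz",**f); cv2.imwrite("pics/w6.png",f["img"][:,:,::-1])
```

```text
t 8.22 q [ 0.218  0.422 -0.113  1.037  0.    -1.379] p [0.5739 0.1272 0.2648] x [-0.001 -0.    -1.   ] y [-1.    -0.027  0.001] yawY -3.1149 F [0.23 0.33 0.05] M [-0.02 -0.01  0.07] open 0.05
```

View pics/w6.png

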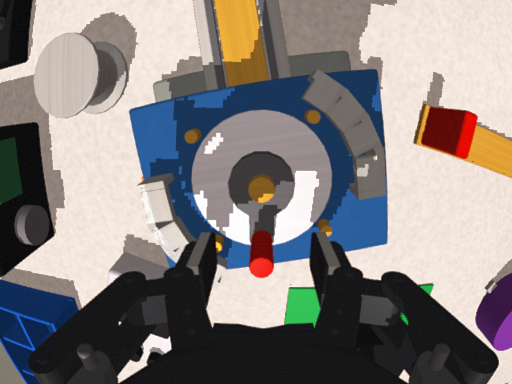

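Call:
jog_arm --pt "0 0 0 0 0 0 0" --pt "0 0 0 0 0 0 0" --pt "0 0 0 0 0 0 0" --pt "0 0 0 0 0 0 0" --pt "0 0 0 0 0 0 0" --pt "0 0 0 0 0 0 0"

```text
t: 8.77
eef_pos: [0.5745, 0.1263, 0.2658]
tool_rot: [-1.209, 1.569, 0.385]
contact_force: [-0.7, 0.2, 5.7]
opening: 0.0093
```

Run:
```python
from h import *
from plant import cams
o,R=state()
f=cams.grab_frame("wrist"); np.savez("wrist7.npz",**f); cv2.imwrite("pics/w7.png",f["img"][:,:,::-1])
```

```text
t 8.77 q [ 0.216  0.42  -0.112  1.037  0.    -1.378] p [0.5745 0.1263 0.2658] x [ 0.002  0.001 -1.   ] y [-1.    -0.024 -0.002] yawY -3.1181 F [-0.72  0.25  5.73] M [ 0.2   0.3  -0.02] open 0.0093
```

View pics/w7.png

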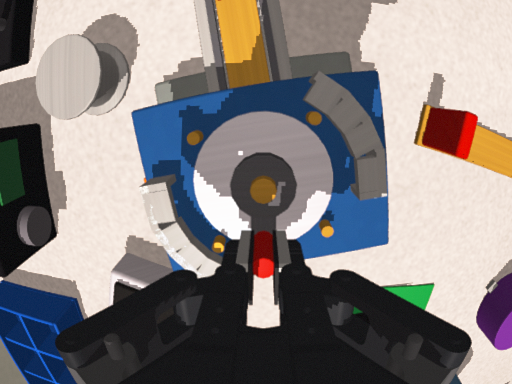

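Run:
```python
import numpy as np
yaw=0.18; r=3.08
def off(a): g=np.pi/2+yaw-a; return r*np.array([np.cos(g),np.sin(g)])
a0=0.157; p0=off(a0)
for a in np.arange(0.257,2.4,0.1): 
    d=off(a)-p0; print(round(a,3),[round(float(d[0]),2),round(float(d[1]),2),0,0,0,round(float(a0-a),2),0])
```

```text
0.257 [0.31, -0.01, 0, 0, 0, -0.1, 0]
0.357 [0.61, -0.05, 0, 0, 0, -0.2, 0]
0.457 [0.91, -0.12, 0, 0, 0, -0.3, 0]
0.557 [1.2, -0.22, 0, 0, 0, -0.4, 0]
0.657 [1.48, -0.34, 0, 0, 0, -0.5, 0]
0.757 [1.75, -0.5, 0, 0, 0, -0.6, 0]
0.857 [2.0, -0.68, 0, 0, 0, -0.7, 0]
0.957 [2.23, -0.88, 0, 0, 0, -0.8, 0]
1.057 [2.44, -1.11, 0, 0, 0, -0.9, 0]
1.157 [2.62, -1.36, 0, 0, 0, -1.0, 0]
1.257 [2.78, -1.62, 0, 0, 0, -1.1, 0]
1.357 [2.92, -1.9, 0, 0, 0, -1.2, 0]
1.457 [3.02, -2.19, 0, 0, 0, -1.3, 0]
1.557 [3.09, -2.49, 0, 0, 0, -1.4, 0]
1.657 [3.14, -2.79, 0, 0, 0, -1.5, 0]
1.757 [3.15, -3.1, 0, 0, 0, -1.6, 0]
1.857 [3.13, -3.41, 0, 0, 0, -1.7, 0]
1.957 [3.09, -3.71, 0, 0, 0, -1.8, 0]
2.057 [3.01, -4.01, 0, 0, 0, -1.9, 0]
2.157 [2.9, -4.3, 0, 0, 0, -2.0, 0]
2.257 [2.76, -4.57, 0, 0, 0, -2.1, 0]
2.357 [2.6, -4.83, 0, 0, 0, -2.2, 0]
```

Call:
jog_arm --pt "0.31 -0.01 0 0 0 -0.1 0" --pt "0.61 -0.05 0 0 0 -0.2 0" --pt "0.91 -0.12 0 0 0 -0.3 0" --pt "1.2 -0.22 0 0 0 -0.4 0" --pt "1.48 -0.34 0 0 0 -0.5 0" --pt "1.75 -0.5 0 0 0 -0.6 0" --pt "2.0 -0.68 0 0 0 -0.7 0" --pt "2.23 -0.88 0 0 0 -0.8 0" --pt "2.44 -1.11 0 0 0 -0.9 0" --pt "2.62 -1.36 0 0 0 -1.0 0" --pt "2.78 -1.62 0 0 0 -1.1 0" --pt "2.92 -1.9 0 0 0 -1.2 0" --pt "3.02 -2.19 0 0 0 -1.3 0" --pt "3.09 -2.49 0 0 0 -1.4 0" --pt "3.09 -2.49 0 0 0 -1.4 0"

```text
t: 10.07
eef_pos: [0.6049, 0.1014, 0.2658]
tool_rot: [1.324, 1.569, 1.512]
contact_force: [-4.4, 1.6, 7.1]
opening: 0.0096
```

Run:
```python
from h import *
from plant import cams
o,R=state()
f=cams.grab_frame("wrist"); np.savez("wrist8.npz",**f); cv2.imwrite("pics/w8.png",f["img"][:,:,::-1])
d=o["eef_pos"][:2]-np.array([.5752,.0962]); print("a by TCP",np.pi/2+.18-np.arctan2(d[1],d[0]),np.hypot(*d))
```

```text
t 10.07 q [ 0.166  0.461 -0.045  1.065  0.002 -0.022] p [0.6049 0.1014 0.2658] x [ 0.     0.002 -1.   ] y [-0.187  0.982  0.002] yawY 1.7589 F [-4.37  1.58  7.09] M [ 0.46  0.87 -0.13] open 0.0096
a by TCP 1.5767519255936038 0.03013171718976628
```

View pics/w8.png

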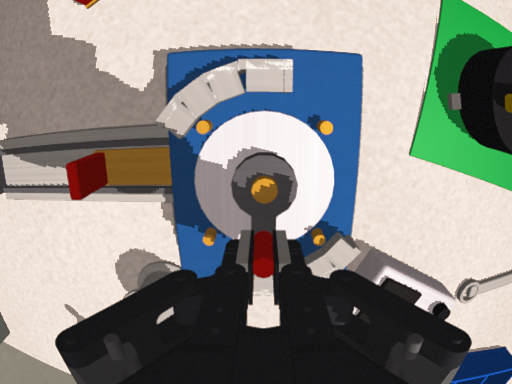

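Call:
jog_arm --pt "0.05 -0.3 0 0 0 -0.1 0" --pt "0.06 -0.61 0 0 0 -0.2 0" --pt "0.04 -0.92 0 0 0 -0.3 0" --pt "0 -1.22 0 0 0 -0.4 0" --pt "-0.08 -1.52 0 0 0 -0.5 0" --pt "-0.19 -1.81 0 0 0 -0.6 0" --pt "-0.33 -2.08 0 0 0 -0.7 0" --pt "-0.49 -2.34 0 0 0 -0.8 0" --pt "-0.49 -2.34 0 0 0 -0.8 0" --pt "-0.49 -2.34 0 0 0 -0.8 0" --pt "-0.49 -2.34 0 0 0 -0.8 0"

```text
t: 11.03
eef_pos: [0.5997, 0.0787, 0.2657]
tool_rot: [2.29, 1.568, 1.685]
contact_force: [-5.1, 6.3, 7.0]
opening: 0.0098
```

Run:
```python
from h import *
from plant import cams
o,R=state()
f=cams.grab_frame("wrist"); np.savez("wrist9.npz",**f); cv2.imwrite("pics/w9.png",f["img"][:,:,::-1])
d=o["eef_pos"][:2]-np.array([.5752,.0962]); print("a by TCP",np.pi/2+.18-np.arctan2(d[1],d[0]),np.hypot(*d))
```

```text
t 11.03 q [ 0.13   0.447 -0.067  1.056  0.003  0.735] p [0.5997 0.0787 0.2657] x [-0.     0.003 -1.   ] y [0.569 0.822 0.002] yawY 0.9656 F [-5.06  6.26  6.98] M [ 1.28  1.06 -0.16] open 0.0098
a by TCP 2.371312941074138 0.030166801577865176
```

View pics/w9.png

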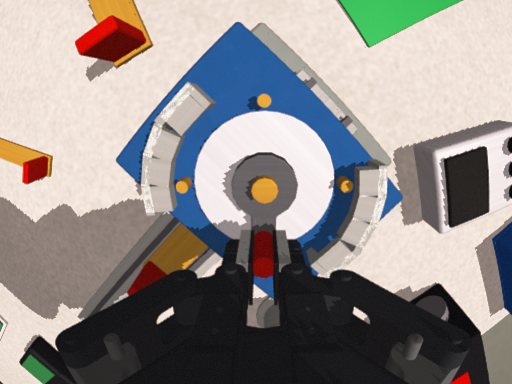

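Call:
jog_arm --pt "0 0 0 0 0 0 3.5" --pt "0 0 0 0 0 0 3.5" --pt "0 0 0 0 0 0 3.5" --pt "0 0 1.5 0 0 0 3.5" --pt "0 0 4 0 0 0 3.5" --pt "0 0 7 0 0 0 3.5" --pt "0 0 10 0 0 0 3.5" --pt "0 0 10 0 0 0 3.5"

```text
t: 11.75
eef_pos: [0.6014, 0.0779, 0.3706]
tool_rot: [0.695, 1.562, 0.089]
contact_force: [0.5, -0.7, 0.0]
opening: 0.0348
```

Run:
```python
from h import *
from plant import cams
o,R=state()
f=cams.grab_frame("wrist"); np.savez("wrist10.npz",**f); cv2.imwrite("pics/w10.png",f["img"][:,:,::-1])
hsv=cv2.cvtColor(f["img"],cv2.COLOR_RGB2HSV); P=fworld(f); H,S,V=[hsv[...,i] for i in range(3)]
red=((H<6)|(H>172))&(S>150)
q=P[red&(P[...,2]>.109)&(P[...,2]<.118)&(np.hypot(P[...,0]-.5752,P[...,1]-.0962)<.045)]; c=np.array(cv2.minEnclosingCircle(q[:,:2].astype(np.float32))[0])-[.5752,.0962]
print("a",np.pi/2+.18-np.arctan2(c[1],c[0]),np.hypot(*c),len(q))
q=P[red&(P[...,2]>.066)&(P[...,2]<.078)&(np.hypot(P[...,0]-.5975,P[...,1]+.0275)<.04)]; print("tab",len(q),cv2.minAreaRect(q[:,:2].astype(np.float32)*1000))
```

```text
t 11.75 q [ 0.129  0.387  0.114  1.29  -0.     0.735] p [0.6014 0.0779 0.3706] x [ 0.008  0.001 -1.   ] y [0.57  0.822 0.005] yawY 0.9648 F [ 0.46 -0.71  0.01] M [-0.   -0.   -0.04] open 0.0348
a 2.3834849916887912 0.031193475974001923 171
tab 240 ((598.2085571289062, -27.176013946533203), (25.861631393432617, 9.97081470489502), 7.915786266326904)
```

View pics/w10.png

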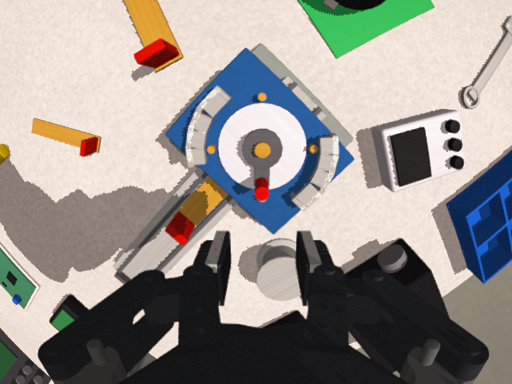

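Call:
jog_arm --pt "-0.3 -2 0 0 0 -0.12 0" --pt "-0.5 -4 0 0 0 -0.24 0" --pt "-0.7 -6 0 0 0 -0.36 0" --pt "-0.9 -7 0 0 0 -0.48 0" --pt "-0.9 -7 0 0 0 -0.6 0" --pt "-0.9 -7 0 0 0 -0.72 0" --pt "-0.9 -7 -3 0 0 -0.785 0" --pt "-0.9 -7 -6 0 0 -0.785 0" --pt "-0.9 -7 -7 0 0 -0.785 0" --pt "-0.9 -7 -7 0 0 -0.785 0"

```text
t: 12.63
eef_pos: [0.5901, 0.0078, 0.2914]
tool_rot: [-1.719, 1.564, -3.11]
contact_force: [-0.7, -0.1, 1.0]
opening: 0.0
```

Run:
```python
from h import *
from plant import cams
o,R=state()
c=np.array([.5752,.0962]); ex=np.array([np.cos(.18),np.sin(.18)]); ey=np.array([-ex[1],ex[0]]); d=o["eef_pos"][:2]-c; print("machine xy",d@ex,d@ey)
f=cams.grab_frame("wrist"); np.savez("wrist11.npz",**f); cv2.imwrite("pics/w11.png",f["img"][:,:,::-1])
```

```text
t 12.63 q [ 0.013  0.408 -0.061  1.108 -0.     1.404] p [0.5901 0.0078 0.2914] x [-0.006 -0.    -1.   ] y [ 0.984  0.179 -0.006] yawY 0.1803 F [-0.72 -0.13  1.01] M [ 0.    0.06 -0.04] open 0.0
machine xy -0.0012117454964166792 -0.08963475137456692
```

View pics/w11.png

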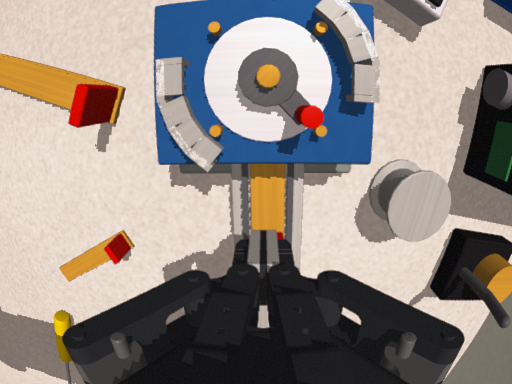

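Call:
jog_arm --pt "0 0 -3 0 0 0 0" --pt "0 0 -6 0 0 0 0" --pt "0 0 -8 0 0 0 0" --pt "0 0 -8 0 0 0 0" --pt "0 0 -8 0 0 0 0"

```text
t: 13.1
eef_pos: [0.5916, 0.008, 0.2155]
tool_rot: [-1.724, 1.571, -3.114]
contact_force: [-0.3, -0.4, 0.3]
opening: 0.0003
```

Run:
```python
from h import *
from plant import cams
o,R=state()
c=np.array([.5752,.0962]); ex=np.array([np.cos(.18),np.sin(.18)]); ey=np.array([-ex[1],ex[0]]); d=o["eef_pos"][:2]-c; print("machine xy",d@ex,d@ey)
f=cams.grab_frame("scene"); np.savez("scene12.npz",**f); crop(f,"s12.png",200,160,340,280,5)
```

```text
t 13.1 q [ 0.013  0.471 -0.172  0.928 -0.     1.404] p [0.5916 0.008  0.2155] x [-0. -0. -1.] y [ 0.984  0.179 -0.   ] yawY 0.1803 F [-0.3  -0.36  0.31] M [-0.05  0.03  0.02] open 0.0003
machine xy 0.0003619791341326244 -0.08973654237500195
```

View pics/s12.png

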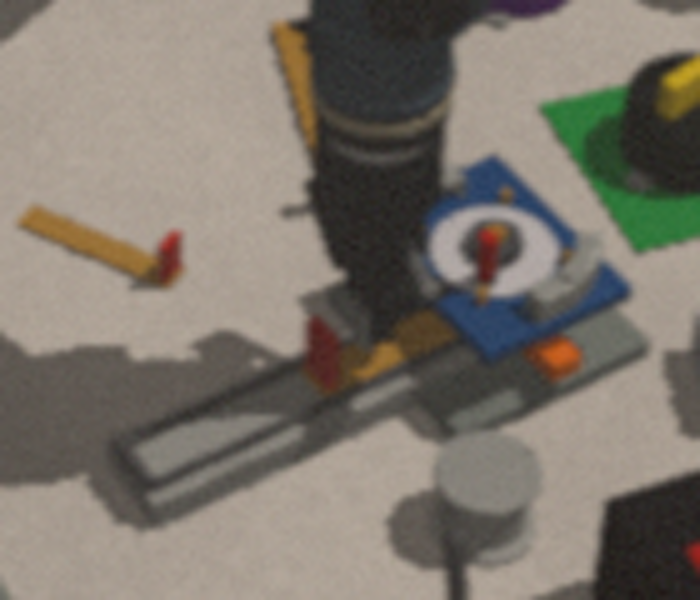

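Call:
jog_arm --pt "0.18 -0.98 0 0 0 0 0" --pt "0.27 -1.48 0 0 0 0 0" --pt "0.36 -1.97 0 0 0 0 0" --pt "0.45 -2.46 0 0 0 0 0" --pt "0.54 -2.95 0 0 0 0 0" --pt "0.63 -3.44 0 0 0 0 0" --pt "0.72 -3.94 0 0 0 0 0" --pt "0.81 -4.43 0 0 0 0 0" --pt "0.9 -4.92 0 0 0 0 0"

```text
t: 13.9
eef_pos: [0.6006, -0.0405, 0.2163]
tool_rot: [2.536, 1.566, 1.147]
contact_force: [-2.1, 12.3, 8.0]
opening: 0.0002
```

Run:
```python
from h import *
from plant import cams
o,R=state()
c=np.array([.5752,.0962]); ex=np.array([np.cos(.18),np.sin(.18)]); ey=np.array([-ex[1],ex[0]]); d=o["eef_pos"][:2]-c; print("machine xy",d@ex,d@ey)
f=cams.grab_frame("scene"); np.savez("scene13.npz",**f); crop(f,"s13.png",200,160,340,280,5)
f=cams.grab_frame("side"); np.savez("side13.npz",**f); crop(f,"d13.png",170,130,300,290,4)
```

```text
t 13.9 q [-0.068  0.485 -0.145  0.939  0.004  1.321] p [ 0.6006 -0.0405  0.2163] x [ 0.002  0.004 -1.   ] y [0.984 0.18  0.003] yawY 0.1813 F [-2.07 12.35  8.  ] M [2.15 0.42 0.03] open 0.0002
machine xy 0.0005220570558887246 -0.1390195306570592
```

View pics/s13.png

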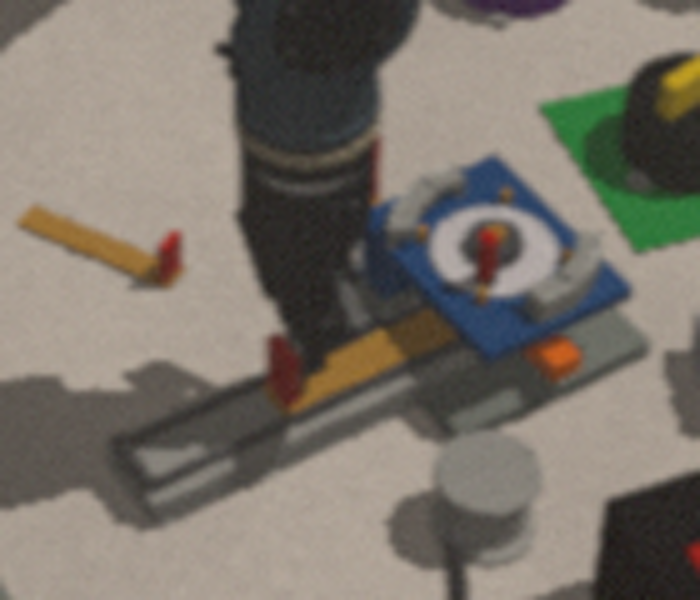

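View pics/d13.png

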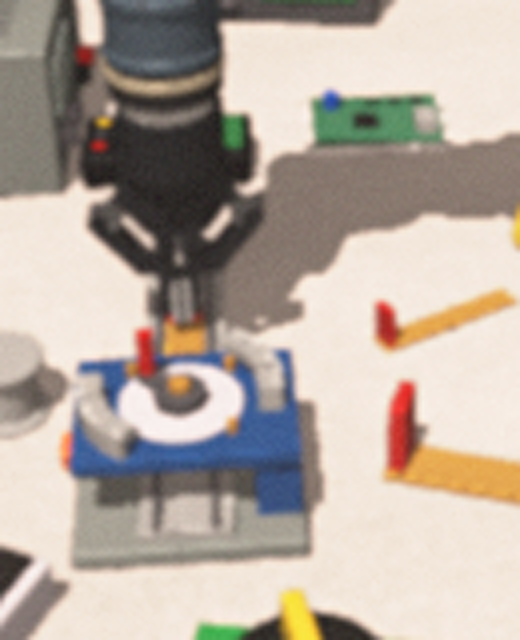

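Run:
```python
from h import *
from plant import cams
o,R=state()
f=load("scene13"); P=world(f); hsv=cv2.cvtColor(f["img"],cv2.COLOR_RGB2HSV); H,S,V=[hsv[...,i] for i in range(3)]
c=np.array([.5752,.0962]); ex=np.array([np.cos(.18),np.sin(.18)]); ey=np.array([-ex[1],ex[0]])
m=((H<6)|(H>172))&(S>120)&(np.abs((P[...,:2]-c)@ex)<.03)&((P[...,:2]-c)@ey<-.08); q=P[m]; print("tab y range",np.sort((q[:,:2]-c)@ey)[[2,-3]],"z",q[:,2].min(),q[:,2].max(),len(q))
m=(H>12)&(H<24)&(S>110)&(np.abs((P[...,:2]-c)@ex)<.03)&((P[...,:2]-c)@ey<-.05)&((P[...,:2]-c)@ey>-.2); q=P[m]; y=(q[:,:2]-c)@ey; A=np.c_[y,np.ones(len(y))]; print("blade",len(q),np.median(q[:,2]),np.linalg.lstsq(A,q[:,2],rcond=None)[0])
```

```text
t 14.0 q [-0.069  0.485 -0.145  0.939  0.003  1.321] p [ 0.6007 -0.0411  0.2162] x [ 0.002  0.003 -1.   ] y [0.984 0.18  0.003] yawY 0.1805 F [-0.94  7.69  5.72] M [1.41 0.18 0.01] open -0.0002
tab y range [-0.16141927 -0.15360381] z 0.03493430308298073 0.07381563548163927 49
blade 208 0.02975223295758378 [-0.05066316  0.02624932]
```

Call:
jog_arm --pt "0.07 -0.39 0 0 0 0 0" --pt "0.14 -0.79 0 0 0 0 0" --pt "0.22 -1.18 0 0 0 0 0" --pt "0.29 -1.57 0 0 0 0 0" --pt "0.36 -1.97 0 0 0 0 0" --pt "0.43 -2.36 0 0 0 0 0" --pt "0.5 -2.76 0 0 0 0 0" --pt "0.57 -3.15 0 0 0 0 0" --pt "0.64 -3.54 0 0 0 0 0" --pt "0.72 -3.94 0 0 0 0 0" --pt "0.79 -4.33 0 0 0 0 0" --pt "0.86 -4.72 0 0 0 0 0" --pt "0.93 -5.12 0 0 0 0 0" --pt "1.0 -5.51 0 0 0 0 0" --pt "1.08 -5.9 0 0 0 0 0" --pt "1.15 -6.3 0 0 0 0 0" --pt "1.22 -6.69 0 0 0 0 0" --pt "1.22 -6.69 0 0 0 0 0" --pt "1.22 -6.69 0 0 0 0 0"

```text
t: 15.58
eef_pos: [0.6125, -0.1086, 0.2145]
tool_rot: [-0.625, 1.57, -2.017]
contact_force: [1.1, -0.4, -0.1]
opening: -0.0001
```

```bash
cat > chk.py <<'E'
from h import *
from plant import cams
import sys
n=sys.argv[1]
o,R=state()
c=np.array([.5752,.0962]); ex=np.array([np.cos(.18),np.sin(.18)]); ey=np.array([-ex[1],ex[0]]); d=o["eef_pos"][:2]-c; print("machine xy",d@ex,d@ey)
f=cams.grab_frame("scene"); np.savez("scene%s.npz"%n,**f); crop(f,"s%s.png"%n,200,160,340,280,5)
P=world(f); hsv=cv2.cvtColor(f["img"],cv2.COLOR_RGB2HSV); H,S,V=[hsv[...,i] for i in range(3)]
m=((H<6)|(H>172))&(S>120)&(np.abs((P[...,:2]-c)@ex)<.03)&((P[...,:2]-c)@ey<-.08); q=P[m]; print("tab y range",np.sort((q[:,:2]-c)@ey)[[2,-3]],"z",q[:,2].min(),q[:,2].max(),len(q))
m=(H>12)&(H<24)&(S>110)&(np.abs((P[...,:2]-c)@ex)<.03)&((P[...,:2]-c)@ey<-.05)&((P[...,:2]-c)@ey>-.24); q=P[m]; y=(q[:,:2]-c)@ey; A=np.c_[y,np.ones(len(y))]; print("blade",len(q),"y",y.min(),y.max(),np.median(q[:,2]),np.linalg.lstsq(A,q[:,2],rcond=None)[0])
E
python3 chk.py 14
```

```text
t 15.58 q [-1.750e-01  5.170e-01 -9.200e-02  9.620e-01 -1.000e-03  1.216e+00] p [ 0.6125 -0.1086  0.2145] x [-0.    -0.001 -1.   ] y [ 0.984  0.178 -0.   ] yawY 0.1794 F [ 1.15 -0.38 -0.09] M [-0.    0.02 -0.03] open -0.0001
machine xy 1.3033987213526227e-05 -0.2081707987991047
tab y range [-0.23137716 -0.22538796] z 0.03379653518137826 0.07494380161621916 48
blade 338 y -0.23168604151502858 -0.07287068960445243 0.029892448804084815 [-0.02221323  0.02715181]
```

View pics/s14.png

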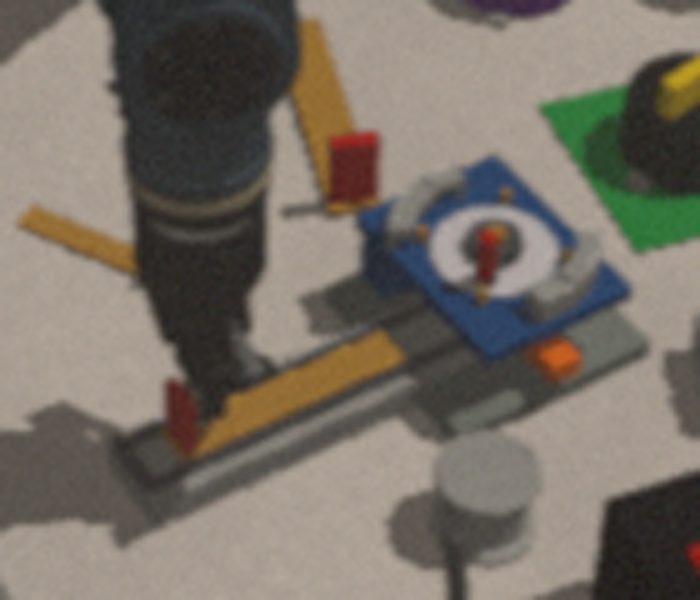

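Call:
jog_arm --pt "-0.1 0.5 0 0 0 0 0" --pt "-0.27 1.48 0 0 0 0 0" --pt "-0.27 1.48 3 0 0 0 0" --pt "-0.27 1.48 7 0 0 0 0" --pt "-0.27 1.48 11 0 0 0 0" --pt "-1 4.5 15 0 0 0 0" --pt "-1.6 8 18 0 0 0 0" --pt "-1.6 9 18 0 0 0 0" --pt "-1.6 9 18 0 0 0 0"

```text
t: 16.38
eef_pos: [0.5961, -0.0143, 0.3983]
tool_rot: [1.566, 1.566, 0.178]
contact_force: [0.8, -0.4, -0.1]
opening: -0.0
```

```bash
python3 chk.py 15
python3 - <<'E'
from h import *
from plant import cams
for n in ["wrist","side"]:
    f=cams.grab_frame(n); np.savez(n+"15.npz",**f); cv2.imwrite("pics/%s15.png"%n,f["img"][:,:,::-1])
f=load("wrist15"); P=fworld(f); hsv=cv2.cvtColor(f["img"],cv2.COLOR_RGB2HSV); H,S,V=[hsv[...,i] for i in range(3)]
c=np.array([.5752,.0962]); ex=np.array([np.cos(.18),np.sin(.18)]); ey=np.array([-ex[1],ex[0]])
red=((H<6)|(H>172))&(S>150)
q=P[red&(P[...,2]>.109)&(P[...,2]<.118)&(np.hypot(P[...,0]-.5752,P[...,1]-.0962)<.045)]; 
if len(q): d=np.array(cv2.minEnclosingCircle(q[:,:2].astype(np.float32))[0])-c; print("a",np.pi/2+.18-np.arctan2(d[1],d[0]),np.hypot(*d))
m=(H>12)&(H<24)&(S>110)&(np.abs((P[...,:2]-c)@ex)<.03)&((P[...,:2]-c)@ey<-.03)&(P[...,2]<.04); q=P[m]; y=(q[:,:2]-c)@ey; x=(q[:,:2]-c)@ex
print("blade wrist",len(q),y.min(),y.max(),"x",x.min(),x.max(),np.median(q[:,2]),np.linalg.lstsq(np.c_[x,y,np.ones(len(y))],q[:,2],rcond=None)[0])
f=load("side15"); P=world(f); hsv=cv2.cvtColor(f["img"],cv2.COLOR_RGB2HSV); V=hsv[...,2]
m=(V<70)&(np.hypot(P[...,0]-.47,P[...,1]-.3)<.06)&(P[...,2]>.045)&(P[...,2]<.06); q=P[m]; print("cap top",len(q),np.median(q[:,2]),cv2.minEnclosingCircle(q[:,:2].astype(np.float32)))
E
```

```text
t 16.38 q [-2.400e-02  3.620e-01  1.470e-01  1.351e+00  1.000e-03  1.363e+00] p [ 0.5961 -0.0143  0.3983] x [ 0.005  0.001 -1.   ] y [0.983 0.182 0.005] yawY 0.1834 F [ 0.76 -0.39 -0.09] M [0.02 0.01 0.01] open -0.0
machine xy 0.0008314387525348624 -0.11244762461860738
tab y range [-0.23047038 -0.17000753] z 0.03597570567058339 0.6787703063347715 45
blade 360 y -0.23255262353600392 -0.07436973159291219 0.029461386483028873 [0.00311909 0.03460664]
a 2.463377942001369 0.03496194855514023
blade wrist 2337 -0.19398483925297422 -0.07259535373981721 x -0.014680139987182149 0.01429787369935251 0.02998608728505675 [-0.00508425 -0.00324816  0.02951164]
cap top 888 0.052537795319044844 ((0.4689476788043976, 0.3036574125289917), 0.04738651588559151)
```

View pics/wrist15.png

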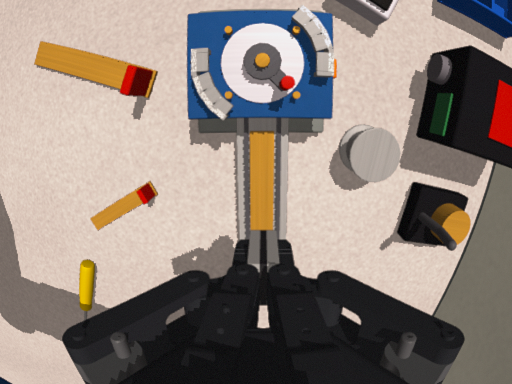

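View pics/side15.png

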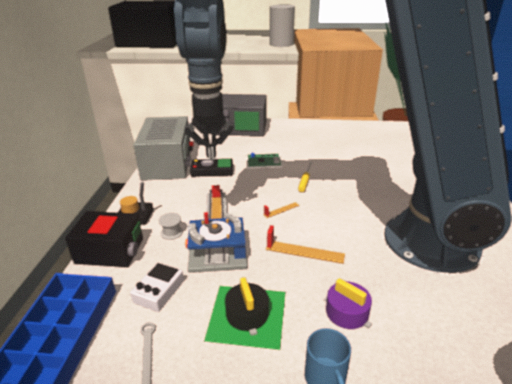

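Run:
```python
from plant import close_job
print(close_job())
```

```text
the job is handed in; nothing more can be done
None
```

I finished all four steps in order and handed the job in after about 16.5 s, well under the 72 s limit. It gave no verdict, so what follows rests on my own measurements.

- **Cap:** I pressed it down about 6 mm, turned it about 1.75 rad anticlockwise, lifted it clear and set it on the mat. It was within about 5 mm of the mat centre, with its top 52.5 mm above the bench; 53 mm is the height for standing flat.
- **Screw:** I pinched the crank post and turned the screw to about 2.38 rad, which should give a drag of about 4 N. I didn't measure the jaw force directly.
- **Blade:** I pushed it out by its tab with closed fingers. Its tip ended about 73 mm to -y of the axis, lying flat on the bed at the expected height.
- **Bystanders:** nothing looked disturbed in the last pictures, and the arm was retracted and touching nothing.

**Checks that disagreed:**
- The last distant view put the crank at 2.46 rad, but the post radius in that view came out at 35 mm instead of 31 mm, so I trust the closer 2.38 reading. Both are inside 2.0 to 2.95.
- The push on the tab briefly reached about 12 N sideways and 8 N upwards, more than I expected. The blade stayed flat.

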